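Load the pin tray into the marking box past its drop guard

ROBOT

A 6-joint arm with a two-finger parallel gripper is mounted at the origin on a cart in front of the work surface, level with it; the furniture and walls round the work are solid. World frame = base frame: x ahead of the robot, y to its left, z up, the work surface at z = 0. Lengths are in mm, angles in degrees, forces in N, time in s.
With the tool pointing down it reaches from about 300 to 850 mm from the base axis. Payload 4.2 kg.
Tool frame: the origin (TCP) lies on the centre line of the jaws, within the pads' length; the fingertips stand env.nose_length ahead of it and the grasp point (between the pads) lies 2 mm behind it (env.nose_length is the distance from the TCP to the fingertips, in mm); z points along the fingers, y is the direction in which the jaws open and shut (so a half turn about z gives the same grasp; the last joint's range is limited). The gripper opens to 91 mm and grips with 3 to 60 N. Pads are 32 mm wide; open, the fingers measure 118 mm over their backs; the gripper's body (76 mm by 178 mm) begins 60 mm behind the grasp point.
Start: joints at [69.271, 18.312, 89.639, -0, 72.044, -1.146], TCP at [192.733, 541.752, 230.976] pointing down, gripper open.
Joint ranges: [-177.97, 177.97], [-48.28, 115.42], [12.27, 149.76], [-77.06, 257.06], [2.81, 150.46], [-146.56, 146.56]. Speed limits (degrees/s): [147.25, 147.25, 180, 180, 180, 180].

INTERFACE

Orientations are given as [roll, pitch, yaw] about the fixed x, y, z axes, in that order (R = Rz(yaw) Ry(pitch) Rx(roll)).
In Python, from workcell import env gives the robot as it stands. The module is installed in compiled form; this text tells all that it offers.
- The arm moves only by the tool jog_arm, never from a script. Its argument "deltas" is a list that holds one entry, the list of rows, each a list of 5 numbers: the shift along the tool's x, y, z in m, then the turn about the tool's z in degrees, then the finger opening in m, from 0 to 0.0912. A call has 1 to 20 rows; each row is the pose to reach, as a shift and turn from the pose commanded when the call began, along the tool's axes at that moment; what a row does not reach only later rows make up. A row lasts 1/12 s, in which the tool goes at most 41.7 mm and 7.16 degrees, less where a joint would pass 70% of its speed; a pose out of reach is approached as far as the arm can. A call with a gripper value outside its range is refused whole. The fingers move at their own pace and stop on an object; "grip_force" is the grip in N (left out, the last holds). Time passes only in rows, so rows that repeat a pose let the fingers close. It gives the time, the measured TCP pose, the force and the opening at its end, in the units of the state.
- env.state(): the state, without advancing time (a new reading comes with each control period).
- env.grab_frame(name): name is "side" or "top" or "wrist"; returns the picture (420x560x3 uint8, red, green, blue); there is no depth.
- env.camera_params(name): a dict with "fx", "fy", "cx", "cy" (pixels), "k1" (the pictures are not rectified: a ray, as slopes to the right and down, at radius r is drawn at 1 + k1 r^2 times it, then the intrinsics apply), "xyz" and "orientation" of the camera in the world. Camera axes: x right, y down, z forward; pixel columns grow to the right and rows downward; lengths in mm; the calibration is good to about 2 mm. A picture is of the moment at which its call begins: read the wrist's pose just before it. camera_params takes no time and is no camera call; for the wrist camera it gives the pose at the moment of the call.
- env.job_done(): hands the job in, once; it reports no verdict.
Trained networks look in the newest picture that a camera, given by its name, has taken for a name from the list of things; names that differ only in an ending like _2 or _b are one class to them, and where a whole thing is asked for, a point or a joint stands for the part that bears it (a point fixed in the world has none). Each returns a list of dicts, best first, with "conf" (0 to 1); they miss things now and then, are a little off and sometimes report something else, mostly with a low value. They report only what shows in the picture. A call takes as long as a camera call. They do not tell look-alikes from the thing itself.
- env.look_for(camera, label): "xyz" ([x, y, z] in mm, in world coordinates, good to about 4 mm: the middle of the surface that is visible of it).
The state is a dict: "time_s": time; "qpos": joint angles; "qvel": joint speeds; "effort": joint torques, N m; "ee_pos": TCP position; "ee_rot": TCP orientation; "force": force on the tool from outside, world axes, zero at the start; "torque": the same for the moment, N m; "gripper_width": finger opening in mm.
Only numpy, scipy, OpenCV 4.12 (cv2) and the standard library are available. Lean on these libraries where they do the work, as an engineer would, in place of code of your own. Each camera call takes 0.05 s, during which the arm holds its last target.

TASK

Load the tray of pins into the marking box. Press the paddle beside the chute down with one fingertip so that the guard leaf swings up, keep it up and meanwhile push the tray by its tab with the other finger along the chute under the raised leaf until it is fully home against the stop in the hood; only then let go of the paddle, so that the guard drops shut behind the tray. Nothing is to be picked up: the tray is only pushed and stays flat on the chute floor, the guard must not strike or rest on it, the pins stay in their slots, and the tools lying around are left alone.

Things in the scene. Friction and masses are not known exactly. Their poses are not given: they have to be found in the camera images.
- marking_box: Bench marking box, fixed; its frame is the reference for all mm below. Origin on the bench top (z = 0), on the chute's middle line, in the plane of the guard leaf; x along the chute towards the hood (the way the tray is pushed), y to the left of that, z up. Base plate x -236 to 114 (y -38 to 66 up to x = 10, then y +/-42), its top at z = 6. Grey hood x 7 to 114, y +/-41, roof z = 74; finned head on its rear half up to z = 125.
- chute_floor (a point): Point on the chute floor (z = 6) under the guard leaf, on the middle line. Steel rails 5 mm thick, tops at z = 26, inner faces at y = +/-30, from x = -160 (slightly flared on to x = -180) to 6; open base plate behind. In the hood a fixed stop with a rubber face at x = 96, z 10 to 22. Bearing blocks of the guard's shaft at x = -228 and -30, y 42 to 62, top z = 36.
- guard (a joint): Hinge of the guard, on a shaft along the left side of the chute (line y = 52, z = 28). 0 = shut, leaf across the chute; grows as the paddle is pressed down and the leaf swings up; stop at 0.75 rad. A weak spring shuts it at once when the paddle is let go; about 3 to 6 N on the paddle holds it up. The leaf clears the tray from about 0.42 rad on.
- guard_leaf (a point): Middle of the steel guard leaf, 4 mm thick, in front of the hood's mouth; turns with the guard. Shut, it spans y = +30 to -28, lower edge at z = 20, top at z = 42: the tray's body (top at z = 28) cannot pass under it, its low tongue can. Fully raised, its far corner is about 90 mm above the bench.
- paddle_mid (a point): Middle of the top face of the guard's steel press paddle (ribbed rubber strip), which runs along the left of the chute, x = -225 to -45. Point at x = -135, 28 mm outside the hinge line, z = 40 when shut; moves with the paddle, z = 22 at 0.6 rad. Shut, the paddle slopes up by 0.30 rad outwards to its edge at y = 97; at 0.6 rad it slopes down by 0.30. Press and slide anywhere along it.
- tray: Loose grey slide tray (0.2 to 0.4 kg) with three steel pins lying across it, in the chute before the guard. Origin under the middle of its body, x towards the hood. Body 84 long (x -42 to 42), 56 wide, 22 mm high; behind it a tongue 30 wide, 6 mm high, ending in an upturned push tab. Fully home its origin is at x = 54, y within 3 mm of 0, of the marking box; it starts at x = -77 to -52.
- push_tab (a point): Centre of the rear face of the tray's aluminium push tab (44 wide, 5 thick, 38 mm high, top 44 mm above the bench). The point lies 109 mm behind the tray's origin and 22 mm above its underside (28 mm above the bench). Push on this face, anywhere across its width.
- pin_1: Ground steel dowel pin, 10 mm thick, 45 mm long, lying loose in a 12 mm wide slot of the tray, at x = -26 mm of the tray's origin; origin at its underside, 9 mm above the tray's underside.
- pin_2: Ground steel dowel pin, 10 mm thick, 45 mm long, lying loose in a 12 mm wide slot of the tray, at x = 0 mm of the tray's origin; origin at its underside, 9 mm above the tray's underside.
- pin_3: Ground steel dowel pin, 10 mm thick, 45 mm long, lying loose in a 12 mm wide slot of the tray, at x = 26 mm of the tray's origin; origin at its underside, 9 mm above the tray's underside.
- spanner_13: Small steel combination spanner, 138 x 30 x 6 mm; lies beside the marking box and must be left alone.
- paste_tin_2: White round tin, 46 mm across and 30 mm high; lies beside the marking box and must be left alone.
- stone_block: Brown oil stone block, 75 x 25 x 14 mm; lies beside the marking box and must be left alone.
- micrometer: Micrometer with a blue bow, 131 x 47 x 18 mm; lies beside the marking box and must be left alone.
- marker: White paint marker with a blue cap, 130 mm long, 15 mm thick; lies beside the marking box and must be left alone.
- screwdriver: Flat screwdriver with a red handle, 176 mm long, 23 mm thick; lies beside the marking box and must be left alone.
- slot_1 (a point): Middle of the slot floor in which pin_1 lies; moves with the tray.
- slot_2 (a point): Middle of the slot floor in which pin_2 lies; moves with the tray.
- slot_3 (a point): Middle of the slot floor in which pin_3 lies; moves with the tray.
Mind the look-alikes: they are no part of the job. Several things have the shape of the tray; the one meant has the colours described above.

How it is judged:
By the outcome, as a careful person would: the job done as asked, in the order asked, and still so for the second after the job is handed in, with the robot touching nothing.
It also fails if it takes over 38 s, if anything falls off the work surface, if the arm or the gripper's body presses on something with over 40 N, if the wrist force passes 120 N, or if a joint passes its speed limit or range.

## Working session

There is one attempt and no reset: what is moved stays moved. The work goes in short steps, Python scripts to look and compute and a tool call to move; the robot and the scene stay as the last step left them, time stands still between calls to the robot, and variables do not carry over. Pictures are saved under pics/ and viewed, and the job is handed in when it is done.

Besides the shell and the picture viewer there is one more tool, called after "Request:" as name(argument=value, ...) on one line, values as JSON. jog_arm: Moves the arm, as the interface text tells. Its arguments: {"type":"object","properties":{"deltas":{"type":"array"},"grip_force":{"type":"number"}},"required":["deltas"]}

```bash
mkdir -p pics; python3 - <<'E'
from workcell import env
import cv2
s=env.state();print(s['time_s'],s['ee_pos'],s['ee_rot'],s['force'],s['gripper_width'],env.nose_length)
for c in("side","top","wrist"):
    im=env.grab_frame(c);cv2.imwrite(f"pics/{c}0.png",im[:,:,::-1])
    print(c,env.camera_params(c))
print(env.state()['time_s'])
E
```

```text
0.0 [192.56305313 541.32485266 230.13585394] [-1.79903011e+02 -2.93376412e-03  1.60416031e+02] [-0.25257706  0.63504256  0.0712749 ] 91.03028145203415 17.0
side {'fx': 461.1756239249963, 'fy': 461.1756239249963, 'cx': 280.3325869795682, 'cy': 214.78241089969836, 'k1': -0.09611312829670192, 'xyz': array([ 344.44736287, -955.9172009 ,  601.4029227 ]), 'orientation': array([-115.8263345 ,   -0.91479494,  -10.33705921])}
top {'fx': 519.9227266922029, 'fy': 519.9227266922029, 'cx': 273.97536591782557, 'cy': 208.03482131703612, 'k1': -0.08941306084280443, 'xyz': array([ 450.23523019,  169.73383752, 1185.41478429]), 'orientation': array([-173.58245073,   -0.3800681 ,  -88.91189004])}
wrist {'fx': 338.27070620836304, 'fy': 338.27070620836304, 'cx': 284.2395669266253, 'cy': 214.92300058503204, 'k1': -0.000527150972487457, 'xyz': array([115.83868479, 567.99923935, 384.73060403]), 'orientation': array([1.63180503e+02, 9.04781763e-02, 7.04002828e+01])}
0.15
```

View pics/top0.png

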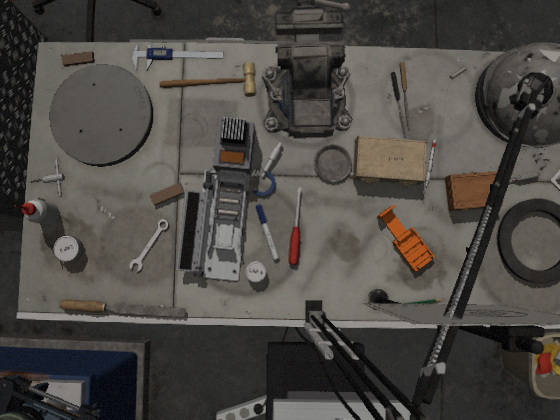

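View pics/side0.png

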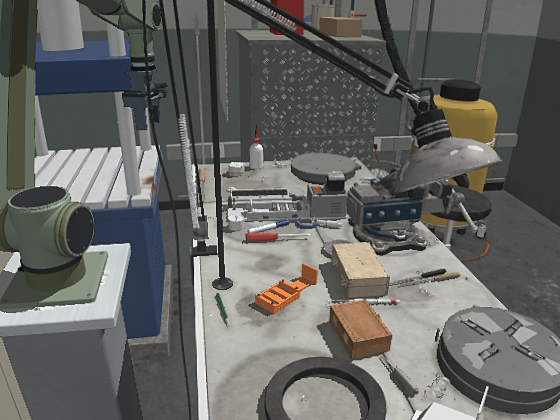

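View pics/wrist0.png

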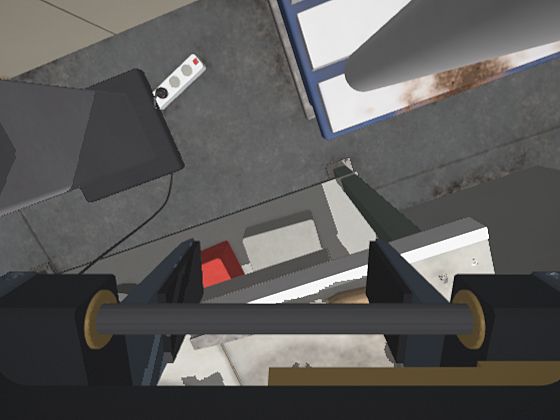

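```bash
cat > h.py <<'E'
from workcell import env
import numpy as np, cv2
from scipy.spatial.transform import Rotation as R
def cam(n):
    p=env.camera_params(n);K=np.array([[p['fx'],0,p['cx']],[0,p['fy'],p['cy']],[0,0,1]])
    return p,K,R.from_euler('xyz',p['orientation'],degrees=True).as_matrix()
def proj(c,P):
    p,K,M=c;q=(np.atleast_2d(P)-p['xyz'])@M
    s=q[:,:2]/q[:,2:];s=s*(1+p['k1']*(s**2).sum(1,keepdims=True))
    return s*[p['fx'],p['fy']]+[p['cx'],p['cy']]
def ray(c,uv,z):
    p,K,M=c
    s=cv2.undistortPoints(np.array([[uv]],float),K,np.array([p['k1'],0,0,0,0.]))[0,0]
    d=M@np.array([s[0],s[1],1]);return p['xyz']+d*(z-p['xyz'][2])/d[2]
E
python3 - <<'E'
from h import *
for c in("top","side"):
  env.grab_frame(c)
  for l in("marking_box","guard_leaf","paddle_mid","tray","push_tab","chute_floor","pin_2"):
    for r in env.look_for(c,l)[:3]: print(c,l,np.round(r['xyz']),round(r['conf'],2))
im=cv2.imread("pics/top0.png")
cv2.imwrite("pics/top_crop.png",cv2.resize(im[100:300,140:320],None,fx=3,fy=3,interpolation=cv2.INTER_CUBIC)[:600])
c=cam("top")
print(ray(c,(207,275),6),ray(c,(240,172),26)); print(env.state()['time_s'])
E
```

```text
top marking_box [576. 294.  30.] 0.74
top marking_box [535. 339.  39.] 0.5
top marking_box [560. 278.  20.] 0.42
top guard_leaf [539. 341.  39.] 0.97
top paddle_mid [530. 346.  35.] 0.68
top paddle_mid [573. 295.  35.] 0.23
top tray [ 512. -139.   11.] 0.86
top tray [563. 271.  22.] 0.65
top push_tab [563. 273.  22.] 0.8
top push_tab [ 508. -138.    8.] 0.63
top chute_floor [569. 293.  36.] 0.78
top pin_2 [570. 273.  26.] 0.64
top pin_2 [595. 264.  23.] 0.55
top pin_2 [617. 266.  24.] 0.5
side marking_box [644. 242.  32.] 0.8
side guard_leaf [540. 342.  39.] 0.75
side paddle_mid [536. 340.  34.] 0.76
side paddle_mid [578. 275.  21.] 0.29
side paddle_mid [636. 238.  32.] 0.25
side tray [578. 278.  23.] 0.72
side tray [ 512. -146.   20.] 0.69
side push_tab [ 509. -143.   14.] 0.83
side push_tab [579. 276.  20.] 0.73
side chute_floor [640. 242.  33.] 0.77
side pin_2 [640. 241.  33.] 0.53
side pin_2 [578. 271.  26.] 0.4
[428.11450336 312.54333463   6.        ] [661.28312437 242.93735455  26.        ]
0.95
```

View pics/top_crop.png

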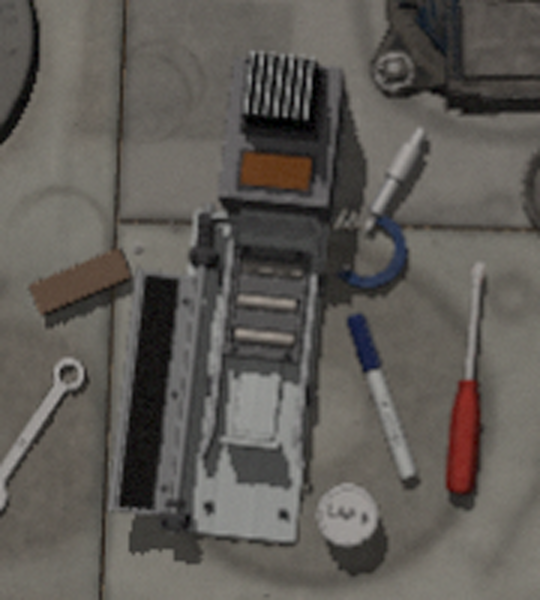

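```bash
cat >> h.py <<'E'
def b2w(b,P):
    P=np.atleast_2d(np.array(P,float));c,s=np.cos(b[2]),np.sin(b[2])
    return np.c_[b[0]+c*P[:,0]-s*P[:,1], b[1]+s*P[:,0]+c*P[:,1], P[:,2]]
E
python3 - <<'E'
from h import *
from scipy.optimize import least_squares
P=[(-236,-38,6),(7,41,74),(7,-41,74),(-225,97,45.3),(-45,97,45.3)]
uv=np.array([(297,543),(222,203),(330,207),(110,512),(138,275)])/3+[140,100]
c=cam("top")
f=lambda b:(proj(c,b2w(b,P))-uv).ravel()
r=least_squares(f,[640,250,-.1],x_scale=[100,100,1]);b=r.x
print(b,np.degrees(b[2]));print(r.fun.reshape(-1,2).round(1))
im=cv2.imread("pics/top0.png");S=3
big=cv2.resize(im[100:300,140:320],None,fx=3,fy=3,interpolation=cv2.INTER_CUBIC)
def line(c,big,pts,off,S,col):
    q=(proj(c,b2w(b,pts))-off)*S
    cv2.polylines(big,[q.round().astype(int)],False,col,1)
Ls=[([(-236,-38,6),(-236,66,6),(10,66,6),(10,-38,6),(-236,-38,6)],(0,255,0)),
([(7,-41,74),(7,41,74),(114,41,74),(114,-41,74),(7,-41,74)],(0,255,255)),
([(-160,30,26),(6,30,26)],(255,0,0)),([(-160,-30,26),(6,-30,26)],(255,0,0)),
([(-225,97,45),(-45,97,45),(-45,60,34),(-225,60,34),(-225,97,45)],(0,0,255)),([(0,30,42),(0,-28,42)],(255,0,255))]
for l,col in Ls: line(c,big,l,[140,100],3,col)
cv2.imwrite("pics/top_ov.png",big)
c2=cam("side");im=cv2.imread("pics/side0.png")[150:260,200:380];S=4
big=cv2.resize(im,None,fx=4,fy=4,interpolation=cv2.INTER_CUBIC)
for l,col in Ls: line(c2,big,l,[200,150],4,col)
cv2.imwrite("pics/side_ov.png",big)
np.save("b.npy",b)
E
```

```text
[ 6.52751275e+02  2.59430703e+02 -7.57230166e-02] -4.3386092611246
[[ 0.3  0.7]
 [-1.4 -0.8]
 [ 0.1  1.3]
 [ 0.6  0.5]
 [ 0.4 -1.8]]
```

View pics/top_ov.png

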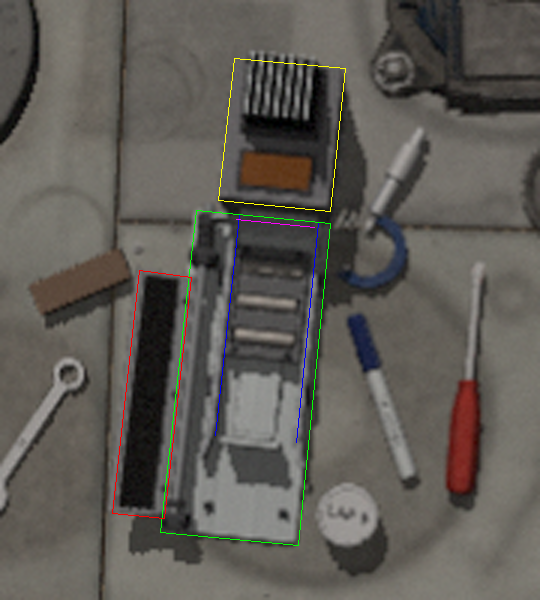

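View pics/side_ov.png

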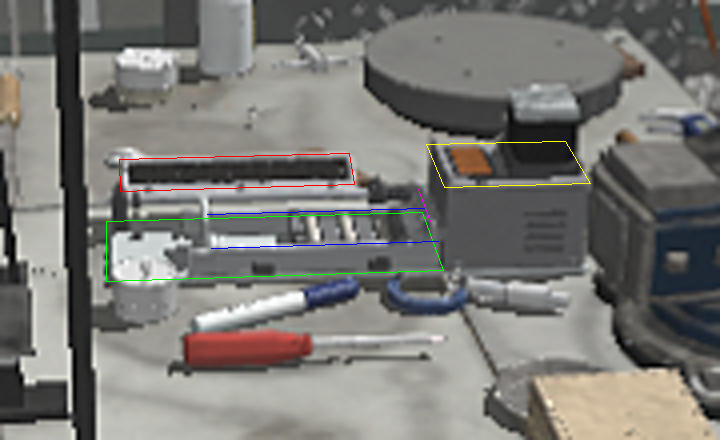

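```bash
python3 - <<'E'
from h import *
b=np.load("b.npy");c=cam("top")
for u in [(263,337),(266,302),(270,268),(252,372)]:
    w=ray(c,np.array(u)/3+[140,100],25); d=w[:2]-b[:2];co,s=np.cos(b[2]),np.sin(b[2])
    print(w.round(1),(co*d[0]+s*d[1]).round(1),(-s*d[0]+co*d[1]).round(1))
# target hover TCP: box (-215,40,150)
s=env.state();M=R.from_euler('xyz',s['ee_rot'],degrees=True).as_matrix()
t=b2w(b,[(-215,43,150)])[0];print(t,M.T@(t-s['ee_pos']),s['ee_rot'])
E
```

```text
[569.1 268.2  25. ] -84.1 2.5
[595.5 266.8  25. ] -57.6 3.0
[621.4 264.5  25. ] -31.7 2.7
[542.7 275.7  25. ] -111.0 7.9
[441.62036144 318.57237619 150.        ] [-309.27824261 -126.848002     80.9894398 ] [1.79994719e+02 2.30124722e-03 1.60417357e+02]
```

Request:
jog_arm(deltas=[[[-0.03, -0.011, 0.003, -2, 0.07], [-0.06, -0.022, 0.006, -4, 0.07], [-0.09, -0.033, 0.009, -6, 0.07], [-0.12, -0.044, 0.012, -8, 0.07], [-0.15, -0.055, 0.015, -10, 0.07], [-0.18, -0.066, 0.018, -12, 0.07], [-0.21, -0.077, 0.021, -14, 0.07], [-0.24, -0.088, 0.024, -15.2, 0.07], [-0.27, -0.099, 0.027, -15.2, 0.07], [-0.3, -0.11, 0.03, -15.2, 0.07], [-0.32, -0.117, 0.03, -15.2, 0.07], [-0.3286, -0.121, 0.03, -15.2, 0.07], [-0.3286, -0.121, 0.03, -15.2, 0.07], [-0.3286, -0.121, 0.03, -15.2, 0.07]]])

```text
time_s: 2.12
ee_pos: [461.3, 317.9, 201.0]
ee_rot: [180.0, -0.0, 175.6]
force: [-0.4, 0.0, 0.2]
gripper_width: 70.1
```

```bash
python3 - <<'E'
from h import *
s=env.state();print(s['time_s'],s['ee_pos'],s['ee_rot'],s['force'],s['gripper_width'])
b=np.load("b.npy");c=cam("wrist")
im=env.grab_frame("wrist")[:,:,::-1].copy();cv2.imwrite("pics/w1.png",im)
Ls=[([(-236,-38,6),(-236,66,6),(10,66,6),(10,-38,6),(-236,-38,6)],(0,255,0)),
([(7,-41,74),(7,41,74),(114,41,74),(114,-41,74),(7,-41,74)],(0,255,255)),
([(-160,30,26),(6,30,26)],(255,0,0)),([(-160,-30,26),(6,-30,26)],(255,0,0)),
([(-225,97,45),(-45,97,45),(-45,60,34),(-225,60,34),(-225,97,45)],(0,0,255)),([(0,30,42),(0,-28,42)],(255,0,255))]
for l,col in Ls:
    cv2.polylines(im,[proj(c,b2w(b,l)).round().astype(int)],False,col,1)
cv2.imwrite("pics/w1o.png",im)
E
```

```text
2.1167 [461.32793579 317.87294085 200.95516198] [ 1.79968078e+02 -4.61667675e-02  1.75572190e+02] [-0.44057641  0.0151107   0.19699422] 70.1281139932831
```

View pics/w1o.png

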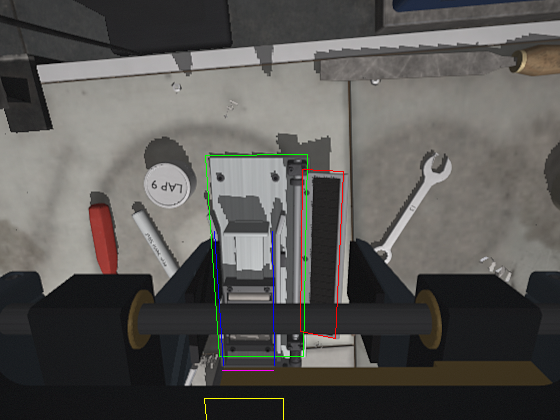

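View pics/w1.png

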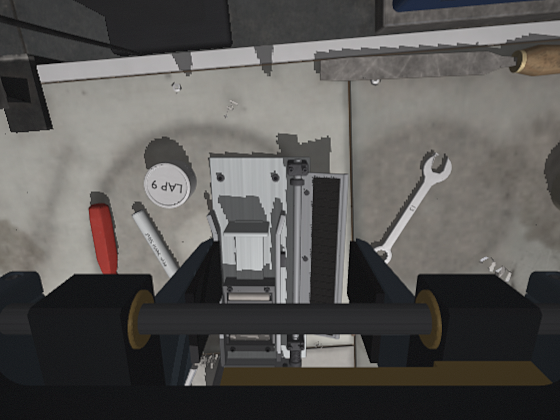

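```bash
python3 - <<'E'
import cv2
im=cv2.imread("pics/w1.png")[145:385,190:370]
cv2.imwrite("pics/w1c.png",cv2.resize(im[:200],None,fx=4,fy=3*4/4,interpolation=cv2.INTER_CUBIC))
E
```

```text
(no output)
```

View pics/w1c.png

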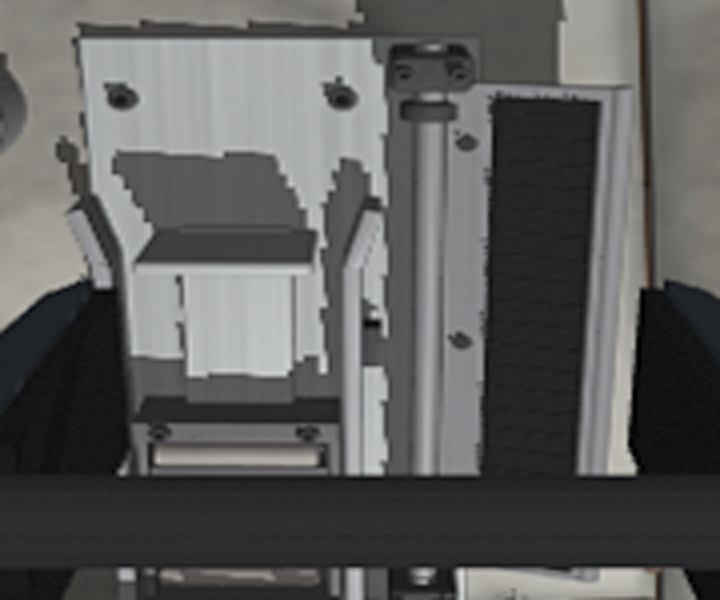

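```bash
python3 - <<'E'
from h import *
from scipy.optimize import least_squares
ct,cw=cam("top"),cam("wrist")
Pt=[(-236,-38,6),(7,41,74),(7,-41,74),(-225,97,45.3),(-45,97,45.3)]
ut=np.array([(297,543),(222,203),(330,207),(110,512),(138,275)])/3+[140,100]
Pw=[(-236,-38,6),(-236,66,6),(-225,97,45.3),(-228,52,36),(-45,97,45.3),(-160,-30,26),(-160,30,26)]
uw=np.array([(80,38),(478,38),(632,88),(432,65),(595,575),(118,255),(345,265)])/[4,3]+[190,145]
def run(wt,ww):
    f=lambda b:np.r_[wt*(proj(ct,b2w(b,Pt))-ut).ravel(),ww*(proj(cw,b2w(b,Pw))-uw).ravel()]
    r=least_squares(f,[650,260,-.1],x_scale=[100,100,1]);b=r.x
    print(b[:2],np.degrees(b[2]));return b,f
b0,_=run(1,0);b1,_=run(0,1);b,f=run(1,.7)
print((proj(cw,b2w(b1,Pw))-uw).round(1).tolist())
for bb in(b1,b):
  for u,z in [((138,265),44),((312,265),44),((155,230),6),((315,230),6)]:
    w=ray(cw,np.array(u)/[4,3]+[190,145],z);d=w[:2]-bb[:2];co,s=np.cos(bb[2]),np.sin(bb[2])
    print(w.round(1),(co*d[0]+s*d[1]).round(1),(-s*d[0]+co*d[1]).round(1))
np.save("b.npy",b1)
E
```

```text
[652.75127476 259.43070352] -4.33860915292823
[654.31340873 264.43715023] -4.192559812201856
[653.51174478 261.87272852] -4.708743078649511
[[-0.4, -1.5], [1.5, -1.8], [-0.4, -1.4], [0.5, 1.6], [0.3, 2.3], [-1.4, 2.6], [-0.1, -0.9]]
[487.6 256.5  44. ] -165.7 -20.1
[490.9 298.9  44. ] -165.5 22.5
[487.8 254.7   6. ] -165.4 -21.9
[491.1 298.    6. ] -165.2 21.5
[487.6 256.5  44. ] -164.9 -19.0
[490.9 298.9  44. ] -165.1 23.6
[487.8 254.7   6. ] -164.6 -20.8
[491.1 298.    6. ] -164.8 22.7
```

Request:
jog_arm(deltas=[[[0, 0.003, 0.025, 0, 0.07], [0, 0.003, 0.055, 0, 0.07], [0, 0.003, 0.085, 0, 0.07], [0, 0.003, 0.115, 0, 0.07], [0, 0.003, 0.128, 0, 0.07], [0, 0.003, 0.128, 0, 0.07], [0, 0.003, 0.128, 0, 0.07]]])

```text
time_s: 2.75
ee_pos: [461.0, 321.5, 72.8]
ee_rot: [-180.0, -0.1, 175.7]
force: [0.4, -0.4, 0.5]
gripper_width: 70.1
```

```bash
python3 - <<'E'
from h import *
s=env.state();print(s['time_s'],s['ee_pos'],s['ee_rot'],s['force'],s['gripper_width'])
im=env.grab_frame("wrist")[:,:,::-1].copy();cv2.imwrite("pics/w2.png",im)
im=env.grab_frame("side")[:,:,::-1][130:260,200:380];cv2.imwrite("pics/s2.png",cv2.resize(im,None,fx=4,fy=4,interpolation=cv2.INTER_CUBIC))
E
```

```text
2.75 [460.97818157 321.53991904  72.83196629] [-1.79977816e+02 -5.72989984e-02  1.75712935e+02] [ 0.42584289 -0.36793602  0.45997209] 70.11467663894881
```

View pics/w2.png

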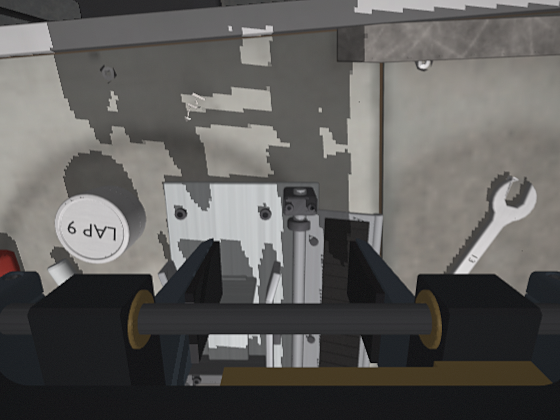

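View pics/s2.png

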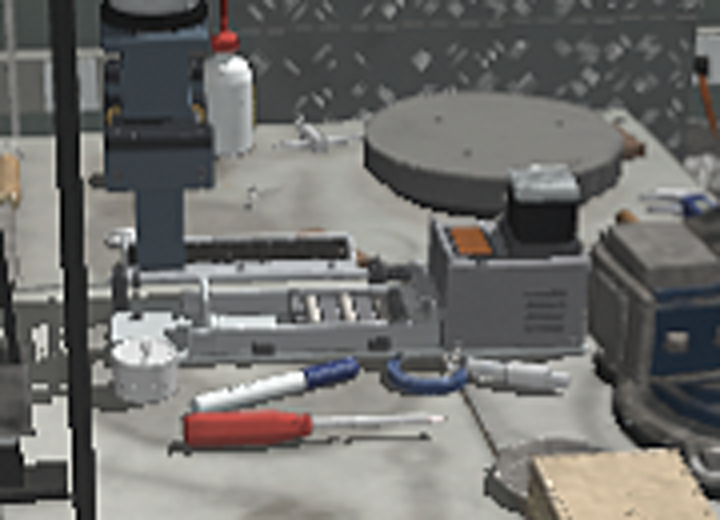

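Request:
jog_arm(deltas=[[[0, 0, 0.008, 0, 0.07], [0, 0, 0.014, 0, 0.07], [0, 0, 0.018, 0, 0.07], [0, 0, 0.022, 0, 0.07], [0, 0, 0.026, 0, 0.07], [0, 0, 0.029, 0, 0.07], [0, 0, 0.029, 0, 0.07], [0, 0, 0.029, 0, 0.07]]])

```text
time_s: 3.52
ee_pos: [462.5, 321.1, 44.1]
ee_rot: [179.9, 0.0, 175.6]
force: [-0.3, 2.5, 2.7]
gripper_width: 70.4
```

```bash
python3 - <<'E'
from h import *
s=env.state();print(s['time_s'],s['ee_pos'],s['ee_rot'],s['force'],s['torque'],s['gripper_width'])
im=env.grab_frame("side")[:,:,::-1][130:260,200:380];cv2.imwrite("pics/s3.png",cv2.resize(im,None,fx=4,fy=4,interpolation=cv2.INTER_CUBIC))
im=env.grab_frame("top")[:,:,::-1][100:300,140:320];cv2.imwrite("pics/t3.png",cv2.resize(im,None,fx=3,fy=3,interpolation=cv2.INTER_CUBIC))
E
```

```text
3.5167 [462.45978026 321.11372959  44.08956523] [1.79934725e+02 4.84137699e-02 1.75603561e+02] [-0.31523403  2.50038915  2.74963323] [ 0.7136559  -0.03663248 -0.00323953] 70.44575220021544
```

View pics/s3.png

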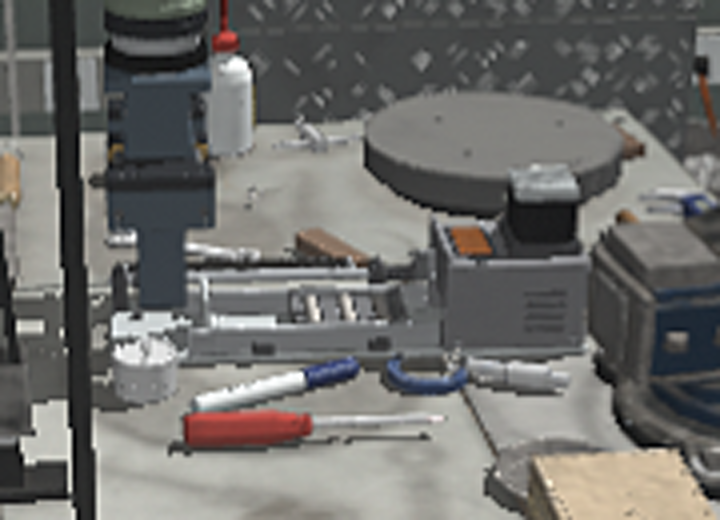

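View pics/t3.png

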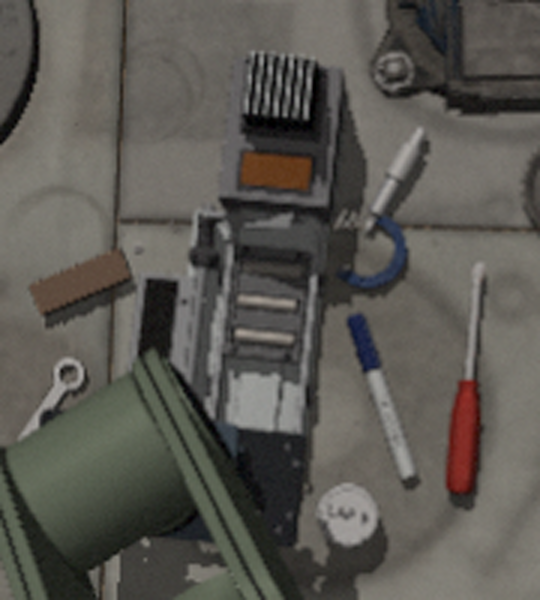

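Request:
jog_arm(deltas=[[[0, 0, 0.0015, 0, 0.07], [0, 0, 0.003, 0, 0.07], [0, 0, 0.003, 0, 0.07]]])

```text
time_s: 3.87
ee_pos: [462.4, 320.7, 40.9]
ee_rot: [180.0, 0.0, 175.6]
force: [2.0, 2.8, 2.3]
gripper_width: 70.1
```

```bash
python3 - <<'E'
from h import *
s=env.state();print(s['time_s'],s['ee_pos'],s['ee_rot'],s['force'],s['torque'],s['gripper_width'])
im=env.grab_frame("side")[:,:,::-1][160:240,260:360];cv2.imwrite("pics/s4.png",cv2.resize(im,None,fx=7,fy=7,interpolation=cv2.INTER_CUBIC))
for l in("guard_leaf","push_tab","pin_2","paddle_mid"):
  for r in env.look_for("side",l)[:3]: print(l,np.round(r['xyz']),round(r['conf'],2))
b=np.load("b.npy");c=cam("side")
# predicted leaf corners vs angle
for a in(0,.3,.45,.6,.7):
  o=[]
  for y,z in((-28,20),(-28,42),(30,42)):
    dy,dz=y-52,z-28
    # swings up: leaf (dy<0) rises: rotate so
    o.append((0,52+dy*np.cos(a)+dz*np.sin(a),28-dy*np.sin(a)+dz*np.cos(a)))
  print(a,((proj(c,b2w(b,o))-[260,160])*7).round().tolist(), np.round(o[0]))
E
```

```text
3.8667 [462.35647782 320.68424385  40.90286452] [1.79975893e+02 4.62343229e-02 1.75614602e+02] [2.01143127 2.76360966 2.30471377] [ 0.65549517 -0.2487193  -0.02840483] 70.09886250513603
guard_leaf [577. 323.  34.] 0.81
push_tab [580. 275.  19.] 0.74
push_tab [ 513. -142.   15.] 0.61
pin_2 [665. 232.  25.] 0.43
paddle_mid [576. 323.  28.] 0.52
0 [[331.0, 358.0], [333.0, 311.0], [312.0, 256.0]] [  0. -28.  20.]
0.3 [[333.0, 305.0], [333.0, 253.0], [311.0, 238.0]] [  0. -27.  44.]
0.45 [[333.0, 277.0], [331.0, 224.0], [310.0, 231.0]] [  0. -24.  56.]
0.6 [[332.0, 248.0], [329.0, 196.0], [309.0, 224.0]] [  0. -19.  67.]
0.7 [[331.0, 229.0], [327.0, 179.0], [308.0, 220.0]] [  0. -14.  73.]
```

View pics/s4.png

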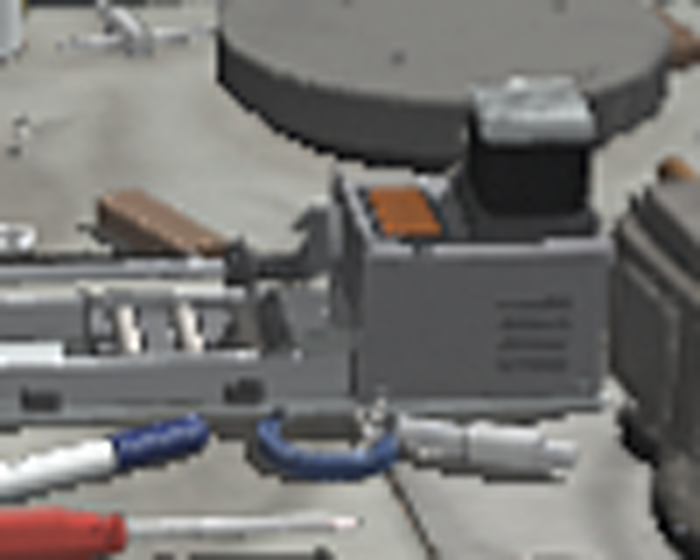

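Request:
jog_arm(deltas=[[[-0.004, 0, 0, 0, 0.07], [-0.008, 0, 0, 0, 0.07], [-0.01, 0, 0, 0, 0.07], [-0.012, 0, 0, 0, 0.07], [-0.014, 0, 0, 0, 0.07], [-0.016, 0, 0, 0, 0.07], [-0.018, 0, 0, 0, 0.07], [-0.02, 0, 0, 0, 0.07], [-0.023, 0, 0, 0, 0.07], [-0.026, 0, 0, 0, 0.07], [-0.029, 0, 0, 0, 0.07], [-0.032, 0, 0, 0, 0.07], [-0.035, 0, 0, 0, 0.07], [-0.038, 0, 0, 0, 0.07], [-0.041, 0, 0, 0, 0.07], [-0.044, 0, 0, 0, 0.07], [-0.046, 0, 0, 0, 0.07], [-0.048, 0, 0, 0, 0.07], [-0.05, 0, 0, 0, 0.07], [-0.05, 0, 0, 0, 0.07]]])

```text
time_s: 5.78
ee_pos: [512.4, 316.8, 41.0]
ee_rot: [180.0, 0.0, 175.6]
force: [-2.6, 0.9, 2.2]
gripper_width: 70.0
```

```bash
cat > look.py <<'E'
from h import *
import sys
n=sys.argv[1]
s=env.state();print(s['time_s'],s['ee_pos'].round(1),s['ee_rot'].round(2),s['force'].round(1),s['torque'].round(2),s['gripper_width'])
b=np.load("b.npy");d=s['ee_pos'][:2]-b[:2];a=np.radians(-4.4);co,si=np.cos(a),np.sin(a)
print("front box x",co*d[0]+si*d[1]+16,"by",-si*d[0]+co*d[1])
A=env.grab_frame("side")[:,:,::-1][150:250,220:360]
B=env.grab_frame("top")[:,:,::-1][130:280,180:270]
A=cv2.resize(A,None,fx=3.4,fy=4,interpolation=cv2.INTER_CUBIC);B=cv2.resize(B,(240,400),interpolation=cv2.INTER_CUBIC)
cv2.imwrite(f"pics/{n}.png",np.hstack([A,B]))
E
python3 look.py p1
```

```text
5.7833 [512.4 316.8  41. ] [1.7999e+02 4.0000e-02 1.7562e+02] [-2.6  0.9  2.2] [0.32 0.5  0.02] 70.02916394805375
front box x -129.4862643860748 by 41.31923232150243
```

View pics/p1.png

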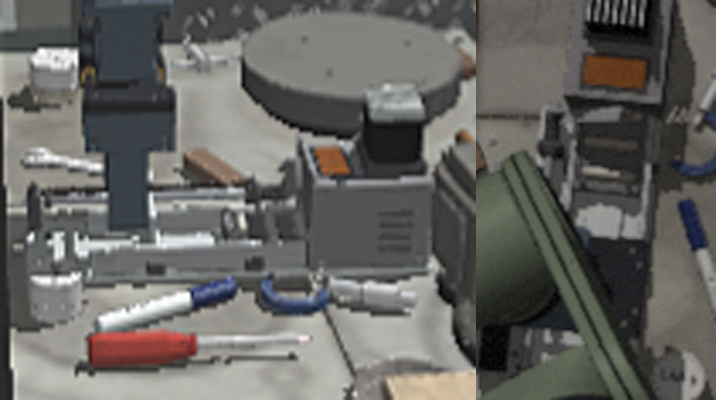

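Request:
jog_arm(deltas=[[[-0.002, 0, 0, 0, 0.07], [-0.005, 0, 0, 0, 0.07], [-0.009, 0, 0, 0, 0.07], [-0.013, 0, 0, 0, 0.07], [-0.017, 0, 0, 0, 0.07], [-0.021, 0, 0, 0, 0.07], [-0.025, 0, 0, 0, 0.07], [-0.029, 0, 0, 0, 0.07], [-0.033, 0, 0, 0, 0.07], [-0.037, 0, 0, 0, 0.07], [-0.041, 0, 0, 0, 0.07], [-0.045, 0, 0, 0, 0.07], [-0.049, 0, 0, 0, 0.07], [-0.053, 0, 0, 0, 0.07], [-0.056, 0, 0, 0, 0.07], [-0.059, 0, 0, 0, 0.07], [-0.062, 0, 0, 0, 0.07], [-0.064, 0, 0, 0, 0.07], [-0.066, 0, 0, 0, 0.07], [-0.066, 0, 0, 0, 0.07]]])

```text
time_s: 7.55
ee_pos: [577.8, 311.7, 41.1]
ee_rot: [180.0, -0.0, 175.6]
force: [-4.2, 0.6, 5.3]
gripper_width: 69.8
```

```bash
python3 look.py p2
```

```text
7.55 [577.8 311.7  41.1] [ 1.8000e+02 -1.0000e-02  1.7561e+02] [-4.2  0.6  5.3] [0.3  0.74 0.07] 69.76568978613174
front box x -63.9004335399069 by 41.287174193297
```

View pics/p2.png

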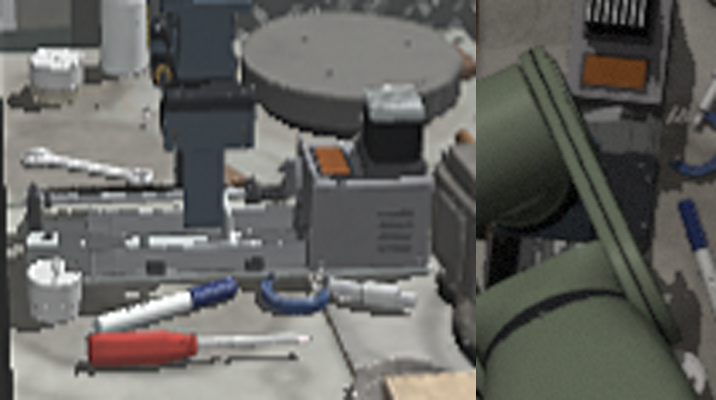

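Tray is nearly in; the tab (side picture ~(228,215)) stands just ahead of the finger. I'll ease in the last millimetres, watching force.

Request:
jog_arm(deltas=[[[-0.001, 0, 0, 0, 0.07], [-0.002, 0, 0, 0, 0.07], [-0.003, 0, 0, 0, 0.07], [-0.004, 0, 0, 0, 0.07], [-0.005, 0, 0, 0, 0.07], [-0.006, 0, 0, 0, 0.07], [-0.006, 0, 0, 0, 0.07]]])

```text
time_s: 8.23
ee_pos: [583.4, 311.3, 41.1]
ee_rot: [-180.0, -0.0, 175.6]
force: [-5.2, 1.6, 4.6]
gripper_width: 69.9
```

Request:
jog_arm(deltas=[[[-0.001, 0, 0, 0, 0.07], [-0.002, 0, 0, 0, 0.07], [-0.002, 0, 0, 0, 0.07]]])

```text
time_s: 8.48
ee_pos: [585.4, 311.2, 41.1]
ee_rot: [180.0, -0.0, 175.6]
force: [-5.4, 1.6, 4.9]
gripper_width: 70.2
```

Request:
jog_arm(deltas=[[[-0.001, 0, 0, 0, 0.07], [-0.002, 0, 0, 0, 0.07], [-0.002, 0, 0, 0, 0.07]]])

```text
time_s: 8.73
ee_pos: [585.8, 311.1, 41.1]
ee_rot: [-180.0, -0.2, 175.6]
force: [-9.0, 1.6, 7.8]
gripper_width: 69.9
```

Request:
jog_arm(deltas=[[[-0.001, 0, 0, 0, 0.07], [-0.001, 0, 0, 0, 0.07], [-0.001, 0, 0, 0, 0.07]]])

```text
time_s: 8.98
ee_pos: [585.9, 311.1, 41.1]
ee_rot: [-180.0, -0.3, 175.5]
force: [-10.7, 3.3, 8.0]
gripper_width: 69.9
```

```bash
python3 look.py p3
```

```text
8.9833 [585.9 311.1  41.1] [-179.96   -0.32  175.54] [-10.7   3.3   8. ] [ 0.35  1.83 -0.28] 69.9386186268212
front box x -55.79867993167342 by 41.28730688374623
```

View pics/p3.png

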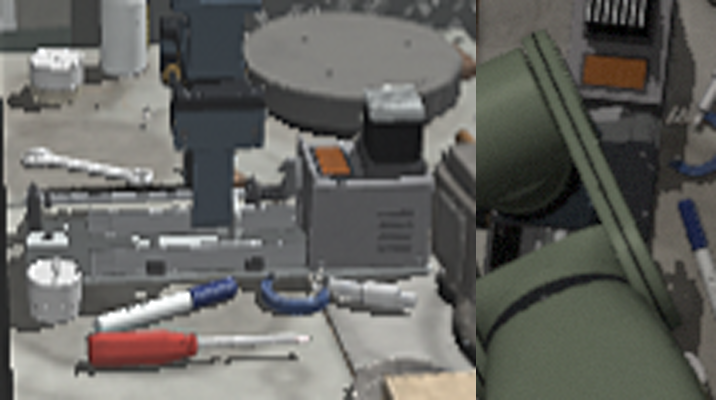

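Request:
jog_arm(deltas=[[[0.002, 0, 0, 0, 0.07], [0.004, 0, 0, 0, 0.07], [0.006, 0, 0, 0, 0.07], [0.008, 0, 0, 0, 0.07], [0.01, 0, 0, 0, 0.07], [0.01, 0, 0, 0, 0.07]]])

```text
time_s: 9.58
ee_pos: [579.7, 312.1, 41.5]
ee_rot: [179.9, 0.1, 175.6]
force: [1.8, 1.1, 3.4]
gripper_width: 70.3
```

```bash
python3 look.py p4; python3 - <<'E'
from h import *
im=env.grab_frame("wrist")[:,:,::-1];cv2.imwrite("pics/w4.png",im)
im=env.grab_frame("side")[:,:,::-1][170:230,250:340];cv2.imwrite("pics/s5.png",cv2.resize(im,None,fx=8,fy=8,interpolation=cv2.INTER_CUBIC))
b=np.load("b.npy")
print((proj(cam("side"),b2w(b,[(-55,-22,44),(-55,22,44),(-50,-22,44),(-55,-22,12)]))-[250,170])*8)
E
```

```text
9.5833 [579.7 312.1  41.5] [1.7991e+02 1.5000e-01 1.7561e+02] [1.8 1.1 3.4] [ 0.36 -0.45 -0.08] 70.32984090171597
front box x -62.070828536053355 by 41.74990926288247
[[310.01651165 268.01210014]
 [295.58874405 219.74833354]
 [323.58017534 267.60583156]
 [307.94822189 346.90365737]]
```

View pics/s5.png

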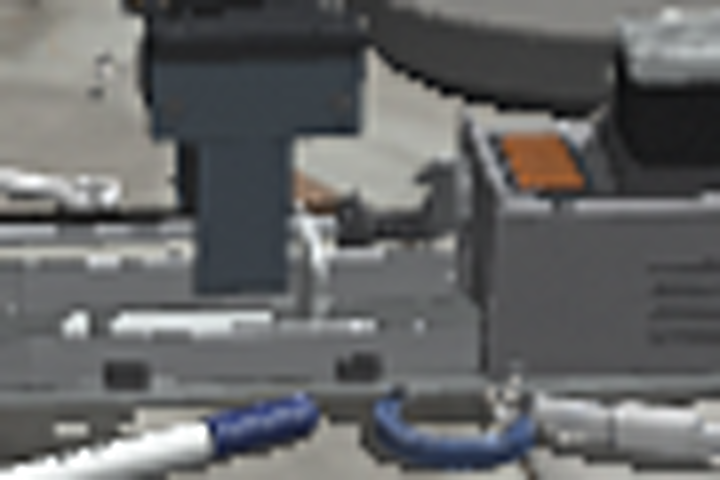

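View pics/w4.png

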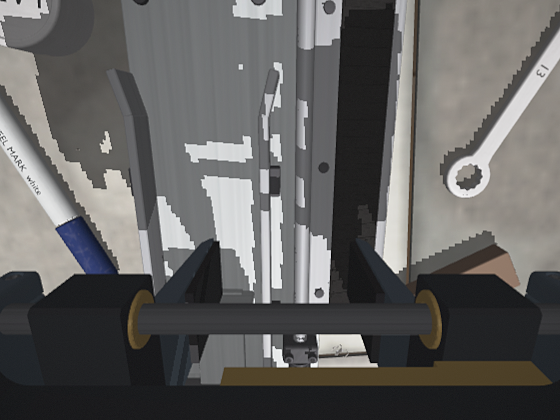

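Request:
jog_arm(deltas=[[[0, 0, -0.004, 0, 0.07], [0, 0, -0.008, 0, 0.07], [0, 0, -0.012, 0, 0.07], [0, 0, -0.016, 0, 0.07], [0, 0, -0.02, 0, 0.07], [0, 0, -0.025, 0, 0.07], [0, 0, -0.035, 0, 0.07], [0, 0, -0.055, 0, 0.07], [0, 0, -0.08, 0, 0.07], [0, 0, -0.11, 0, 0.07], [0.03, 0, -0.14, 0, 0.07], [0.06, 0, -0.16, 0, 0.07], [0.09, 0, -0.17, 0, 0.07], [0.12, 0, -0.17, 0, 0.07], [0.14, 0, -0.17, 0, 0.07], [0.14, 0, -0.17, 0, 0.07], [0.14, 0, -0.17, 0, 0.07]]])

```text
time_s: 11.2
ee_pos: [438.5, 322.5, 211.9]
ee_rot: [180.0, 0.1, 175.7]
force: [0.4, 0.2, 0.5]
gripper_width: 69.6
```

```bash
python3 look.py p5; python3 - <<'E'
from h import *
im=env.grab_frame("wrist")[:,:,::-1];cv2.imwrite("pics/w5.png",im)
im=env.grab_frame("side")[:,:,::-1][170:230,250:340];cv2.imwrite("pics/s6.png",cv2.resize(im,None,fx=8,fy=8,interpolation=cv2.INTER_CUBIC))
E
```

```text
11.2 [438.5 322.5 211.9] [1.7996e+02 7.0000e-02 1.7570e+02] [0.4 0.2 0.5] [ 0.03 -0.03  0.07] 69.6483021995647
front box x -203.58643883040827 by 41.377505355542695
```

View pics/s6.png

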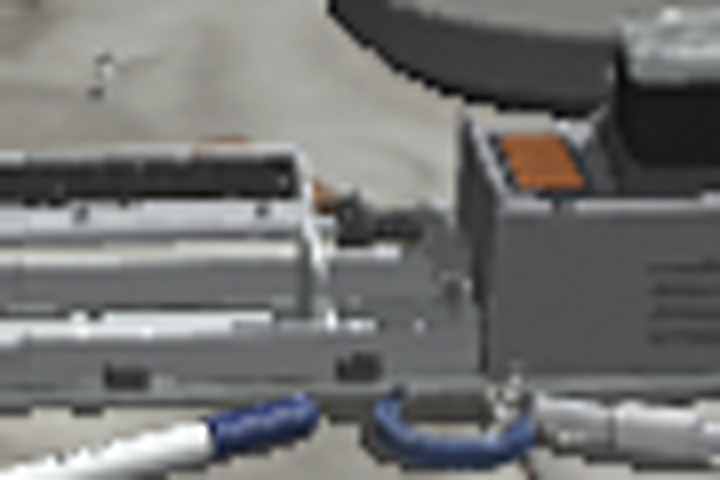

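View pics/p5.png

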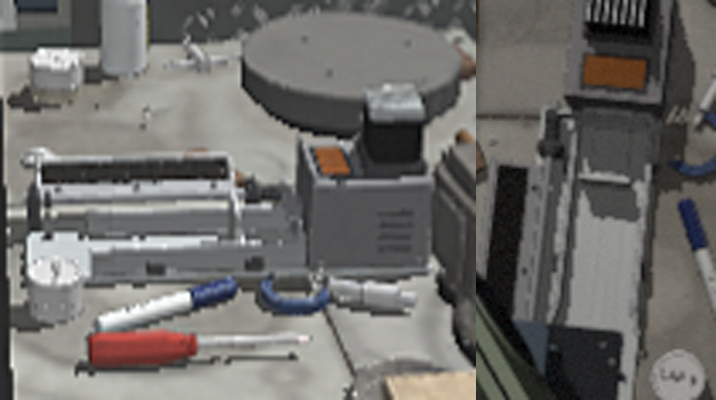

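View pics/w5.png

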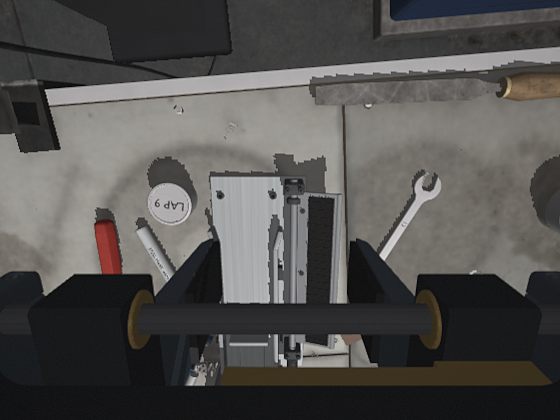

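```bash
python3 - <<'E'
from h import *
b=np.load("b.npy");c=cam("top")
im=env.grab_frame("top")[:,:,::-1][160:230,195:265].copy()
for bb,col in((b,(0,255,0)),):
    q=(proj(c,b2w(bb,[(-55,-22,44),(-55,22,44),(-50,22,44),(-50,-22,44)]))-[195,160]);print(q)
big=cv2.resize(im,None,fx=8,fy=8,interpolation=cv2.INTER_CUBIC);cv2.polylines(big,[(q*8+4).astype(int)],True,(0,255,0),1)
q2=proj(c,b2w(b,[(7,41,74),(7,-41,74),(-45,97,45),(-225,97,45)]))-[195,160]
cv2.polylines(big,[(q2[:2]*8+4).astype(int)],False,(0,255,255),1)
cv2.polylines(big,[(q2[2:]*8+4).astype(int)],False,(0,0,255),1)
cv2.imwrite("pics/t6.png",big)
for l in("guard_leaf","push_tab","tray","pin_1"):
  for r in env.look_for("top",l)[:3]: print(l,np.round(r['xyz']),round(r['conf'],2))
E
```

```text
[[42.14316582 38.73261073]
 [22.3952791  36.90864904]
 [22.63091256 34.68216489]
 [42.36920184 36.50351764]]
guard_leaf [570. 337.  39.] 0.78
push_tab [ 509. -139.    7.] 0.93
push_tab [620. 268.  12.] 0.59
tray [ 511. -140.    8.] 0.87
tray [626. 268.  10.] 0.85
tray [601. 278.  28.] 0.51
```

View pics/t6.png

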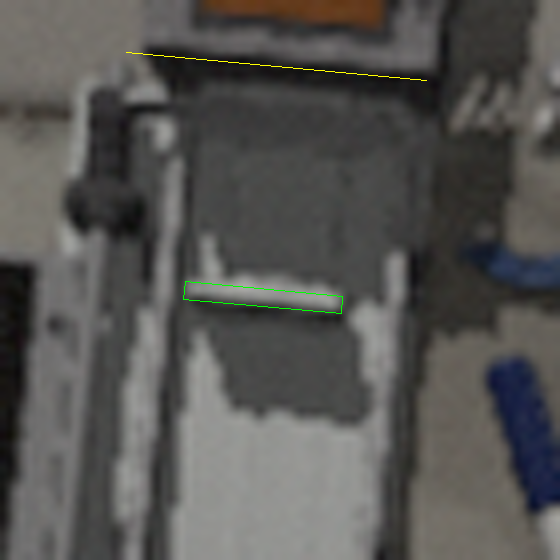

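Request:
jog_arm(deltas=[[[-0.02, 0, 0, 0, 0.07], [-0.05, 0, 0, 0, 0.07], [-0.08, 0, 0, 0, 0.07], [-0.11, 0, 0, 0, 0.07], [-0.135, 0, 0, 0, 0.07], [-0.14, 0, 0, 0, 0.07], [-0.14, 0, 0, 0, 0.07], [-0.14, 0, 0, 0, 0.07]]])

```text
time_s: 12.32
ee_pos: [577.9, 311.5, 210.4]
ee_rot: [-180.0, -0.1, 175.6]
force: [0.2, -0.0, 0.3]
gripper_width: 70.0
```

```bash
python3 - <<'E'
from h import *
c=cam("wrist");b=np.load("b.npy")
im=env.grab_frame("wrist")[:,:,::-1].copy();cv2.imwrite("pics/w6.png",im)
o=[190,140]
big=cv2.resize(im[140:390,190:390],None,fx=3,fy=2.4,interpolation=cv2.INTER_CUBIC)
for l,col in [([(-55,-22,44),(-55,22,44)],(0,255,0)),([(-160,30,26),(6,30,26)],(255,0,0)),([(-160,-30,26),(6,-30,26)],(255,0,0))]:
    q=(proj(c,b2w(b,l))-o)*[3,2.4];print(q.round(1).tolist());cv2.polylines(big,[q.astype(int)],False,col,1)
cv2.imwrite("pics/w6c.png",big);print(env.state()['time_s'])
E
```

```text
[[96.7, 202.2], [228.8, 201.8]]
[[250.4, -61.6], [256.3, 315.7]]
[[63.1, -61.0], [93.0, 316.1]]
12.3667
```

View pics/w6c.png

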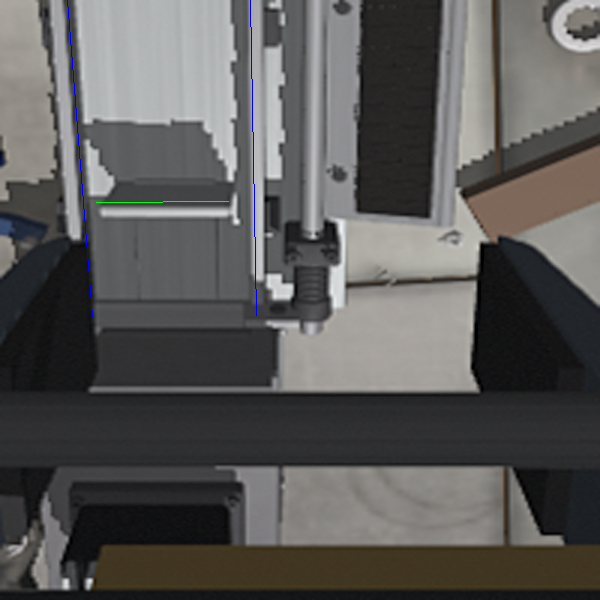

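```bash
python3 - <<'E'
from workcell import env
print(env.job_done(), env.state()['force'], env.state()['time_s'])
E
```

```text
the job is handed in; nothing more can be done
the job is handed in; nothing more can be done
```

The tray of pins is home in the marking box and the guard has dropped shut behind it. I handed the job in at about 12.4 s.

**What I did:** I pressed the paddle with one finger, which lifted the leaf to an estimated 0.6–0.7 rad. With the other finger I pushed the grey tray by its tab until the force rose to about 11 N and it stopped moving. I then backed off the tab, let the paddle up and moved the arm clear. The orange tray-shaped thing, a look-alike, and the tools were left alone.

**Last checks:**
- **Tray depth:** the top and side cameras put the tab at its home position. The wrist camera puts it about 2 mm further in, which is within the box-fit and calibration error.
- **Tray sideways:** the tab sits about 1–2 mm to the left of the middle line, within the 3 mm allowed.
- **Guard:** the leaf lies across the chute and the paddle is back up.
- **Robot:** it was touching nothing, with the measured force near zero before I handed in.

**Not confirmed:** the pins cannot be seen inside the hood. They were last seen in their slots early in the push. The trained networks mislabelled some things (for example, they placed the guard leaf near the paddle), so I relied on my own projections into the pictures instead.

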